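Seat a noodle roll at the end of the packing gutter

TASK

Push the stop bar all the way in across the high end of the packing gutter. Then nudge the noodle roll lying at the gutter's low end up the slope and over the crest, so that it comes to rest in the dip against the bar and does not roll back. Only push with the fingers: do not pick anything up, and leave the other things on the table where they are.

Things in the scene. Friction and masses are not known exactly. Their poses are not given: they have to be found in the camera images.
- gutter: Fixed open aluminium gutter, 255 mm long; its channel is 100 mm wide between two 6 mm walls with tops 66 mm above the table. Origin on the table under its middle; +x runs uphill along the channel, +y across it to the side of the stop bar's tab (roughly towards the robot), +z up. Without the bar its high end is open.
- gutter_foot (a point): Middle of the channel floor at the low end: gutter x = -135 mm, 20 mm above the table. Against each wall a foot stop (20 mm wide, x = -134 to -122 mm, top 66 mm above the table) keeps the roll in; the 60 mm gap between the two is open at the end and lets a finger in behind the roll. From here the floor climbs at 7 degrees.
- gutter_crest (a point): Crest of the channel floor, mid-width: gutter x = +60 mm, 44 mm above the table. Beyond it the floor dips at 12 degrees to 32 mm above the table at the high end (x = +118 mm). A roll let go with its centre past x = +68 mm rolls on to the bar by itself; short of the crest it rolls back down.
- roll: The roll to move: noodles in white paper, red band, 64 mm diameter, 90 mm long, about 0.25 kg, rolls freely, but can jam if pushed well above mid-height. Origin at its centre, y along its axis. It lies across the channel, first against the foot stops (centre at gutter x = -90 mm, 58 mm above the table). At rest against the stop bar, its centre is at gutter x = +90 mm, 70 mm above the table.
- stop_bar (a joint): How far the stop bar is pushed in (m): 0 drawn out, 0.075 fully home; starts 0 to 0.025. It slides along the gutter's -y and stays where left (1.5 N friction). An upright steel plate 10 mm thick (gutter x = 122 to 132 mm), 35 to 85 mm above the table; home, it reaches 25 mm past the channel's middle.
- stop_tab (a point): On the outer face (facing the gutter's +y) of the bar's push tab, mid-width, 90 mm above the table, at gutter x = 127 mm; y = 141 mm with the bar drawn out, 66 mm fully home. The tab is an upright plate 40 mm wide along the gutter, 8 mm thick, 47 to 117 mm above the table, moving with the bar.
- roll_near: upright noodle roll, 64 mm diameter, 90 mm tall, standing beside the gutter on the stop bar's tab side; origin at the centre of its underside. Leave it alone.
- roll_far: upright noodle roll, 64 mm diameter, 90 mm tall, standing on the other side of the gutter; origin at the centre of its underside. Leave it alone.
- paste_jar: closed jar, 60 mm diameter, 75 mm tall, beside the gutter on the side away from the tab; origin at the centre of its underside. Leave it alone.
- brush: paste brush lying flat, 170 mm long, near the gutter's low end on the tab side; origin under its middle. Leave it alone.
- wood_stamp: wooden hand stamp, 44 mm diameter, 78 mm tall, to the right; origin at the centre of its underside. Leave it alone.
- paste_bowl: white bowl, 110 mm across, 50 mm tall, to the left; origin at the centre of its underside. Leave it alone.
- tape_ring: empty cardboard tape ring, 90 mm across, 24 mm tall, lying flat to the left; origin at the centre of its underside. Leave it alone.
Mind the look-alikes: they are no part of the job. What is shaped like the roll but pink is not meant.

How it is judged:
On the way, in this order (a step that is already met when the one before it is completed fails the run):
1. the stop bar is home across the high end while the roll is still on the lower slope (value of joint stop_bar above 0.069 m and x of roll in the frame of gutter below -0.02 m), for 0.2 s.
2. the roll is in the dip against the stop bar (x of roll in the frame of gutter between 0.082 and 0.098 m and y of roll in the frame of gutter between -0.012 and 0.012 m and z of roll in the frame of gutter between 0.063 and 0.077 m and value of joint stop_bar above 0.069 m), for 0.2 s.
At the end, for the whole second after the job is handed in: The stop bar is home (at least 69 of its 75 mm) and the roll lies still in the dip against it: centre 82 to 98 mm along the gutter, within 12 mm of the channel's middle, 63 to 77 mm above the table, its axis level (all of step 2 and linear speed of roll below 0.02 m/s and angular speed of roll below 0.5 rad/s and angle between roll's own y axis and vertical between 1.45 and 1.69 rad); the robot touches nothing.
It fails at once if the roll is lifted more than about 15 mm off the gutter's floor (z of roll in the frame of gutter above 0.092 m or (x of roll in the frame of gutter below -0.02 m and z of roll in the frame of gutter above 0.082 m)).
It fails at once if the roll leaves the gutter (x of roll in the frame of gutter above 0.11 m or x of roll in the frame of gutter below -0.12 m or y of roll in the frame of gutter above 0.03 m or y of roll in the frame of gutter below -0.03 m).
It fails at once if another thing on the table is moved more than 20 mm (distance of any of roll_near, roll_far, paste_jar, brush, wood_stamp, paste_bowl, tape_ring from where it was at the start of the episode above 0.02 m).
It also fails if it takes over 51 s, if anything falls off the work surface, if the arm or the gripper's body presses on something with over 40 N, if the wrist force passes 120 N, or if a joint passes its speed limit or range.

ROBOT

A 6-joint arm with a two-finger parallel gripper is mounted at the origin on the work surface. World frame = base frame: x ahead of the robot, y to its left, z up, the work surface at z = 0. Lengths are in m, angles in rad, forces in N, time in s.
With the tool pointing down it reaches from about 0.375 to 0.9 m from the base axis. Payload 3.1 kg.
Tool frame: the origin (TCP) lies between the finger pads; the fingertips stand robot.tip_extent ahead of it and the grasp point (between the pads) lies 3 mm ahead of it (robot.tip_extent is the distance from the TCP to the fingertips, in m); z points along the fingers, x is the direction in which the jaws open and shut, and the axes are right-handed (so a half turn about z gives the same grasp; the last joint's range is limited). The gripper opens to 87 mm and grips with 3 to 60 N. Pads are 19 mm wide; open, the fingers measure 117 mm over their backs; the gripper's body (75 mm by 190 mm) begins 51 mm behind the grasp point.
Start: joints at [-1.516, 0.527, 1.433, -0, 1.181, -0.178], TCP at [0.145, -0.608, 0.245] pointing down, gripper open.
Joint ranges: [-3.08, 3.08], [-0.75, 2.2], [0.22, 2.44], [-1.43, 4.57], [0, 2.65], [-2.85, 2.85]. Speed limits (rad/s): [2.79, 2.79, 3.14, 3.14, 3.14, 3.14].

INTERFACE

Orientations are given as a unit quaternion [x, y, z, w].
In Python, from rig import robot, cams gives the robot as it stands.
- The arm moves only by the tool carry_out, never from a script. Its argument "steps" is a list of rows, each a list of 3 entries, a list of its own where there are three numbers: the shift along the world's x, y, z in cm, then the turn about the world's z in degrees, then the closure, from 0 (fully open) to 1 (shut). In form: [[[dx, dy, dz], spin, fingers], ...]. A call has 1 to 10 rows; each row shifts and turns the pose as measured when the row begins; what a row does not reach is not made up. A row lasts 1/10 s, in which the tool goes at most 50 mm and 8.59 degrees, less where a joint would pass 70% of its speed; a pose out of reach is approached as far as the arm can. A call with a gripper value outside its range is refused whole. The fingers move at their own pace and stop on an object; "squeeze" is the grip in N (left out, the last holds). Time passes only in rows, so rows that do not move let the fingers close. It gives the time, the measured TCP pose, the force and the opening at its end, in the units of the state.
- robot.get_obs(): the state, without advancing time (a new reading comes with each control period).
- cams.camera(name): name is "scene" or "top" or "wrist"; returns a dict with "pixels" (384x512x3 uint8, red, green, blue), "fx", "fy", "cx", "cy" (pixels), "k1" (the pictures are not rectified: a ray, as slopes to the right and down, at radius r is drawn at 1 + k1 r^2 times it, then the intrinsics apply), "eye" and "rotation" of the camera in the world. Camera axes: x right, y up, looking along -z (the intrinsics and any distortion apply to the point x, -y, -z); pixel columns grow to the right and rows downward; lengths in m; the calibration is good to about 2 mm. A picture is of the moment at which its call begins. There is no depth.
- robot.hand_in(): hands the job in, once; it reports no verdict.
The state is a dict: "time": time; "q": joint angles; "joint_velocities": joint speeds; "joint_torque": joint torques, N m; "position": TCP position; "tool_rot": TCP orientation; "ft_force": force on the tool from outside, world axes, zero at the start; "moment": the same for the moment, N m; "grip_width": finger opening in m.
Only numpy, scipy, OpenCV 4.12 (cv2) and the standard library are available. Lean on these libraries where they do the work, as an engineer would, in place of code of your own. Each camera call takes 0.05 s, during which the arm holds its last target. There are 200 camera calls.

## Working session

There is one attempt and no reset: what is moved stays moved. The work goes in short steps, Python scripts to look and compute and a tool call to move; the robot and the scene stay as the last step left them, time stands still between calls to the robot, and variables do not carry over. Pictures are saved under pics/ and viewed, about 8 in all and at most 12, crops included, and the job is handed in when it is done.

Besides the shell and the picture viewer there is one more tool, called after "Emit:" as a command line: name --argument value ..., lists and objects as JSON in quotes. carry_out: Moves the arm, as the interface text tells. Its arguments: {"type":"object","properties":{"steps":{"type":"array"},"squeeze":{"type":"number"}},"required":["steps"]}

```bash
mkdir -p pics
cat > h.py <<'E'
import numpy as np, cv2
from rig import robot, cams
def snap(name,f):
    c=cams.camera(name); cv2.imwrite(f'pics/{f}.png',c['pixels'][:,:,::-1]); np.save(f'pics/{f}.npy',c,allow_pickle=True); return c
def load(f): return np.load(f'pics/{f}.npy',allow_pickle=True).item()
def ray(c,u,v):
    x=(u-c['cx'])/c['fx']; y=(v-c['cy'])/c['fy']; a,b=x,y
    for _ in range(20):
        s=1+c['k1']*(a*a+b*b); a,b=x/s,y/s
    return np.array(c['eye']),np.array(c['rotation'])@np.array([a,-b,-1.])
def onz(c,u,v,z):
    e,d=ray(c,u,v); return e+d*(z-e[2])/d[2]
def proj(c,p):
    q=np.array(c['rotation']).T@(np.array(p)-c['eye']); a,b=q[0]/-q[2],-q[1]/-q[2]; s=1+c['k1']*(a*a+b*b)
    return np.array([c['cx']+c['fx']*a*s,c['cy']+c['fy']*b*s])
E
python3 - <<'E'
from h import *
o=robot.get_obs(); print(o['time'],o['position'],o['tool_rot'],robot.tip_extent,o['ft_force'])
a=snap('scene','s0');b=snap('top','t0')
for c in(a,b): print(c['eye'],c['fx'],c['k1'])
cv2.imwrite('pics/t0b.png',cv2.resize(b['pixels'][:,:,::-1],(800,600)))
E
```

```text
0.0 [ 0.14476713 -0.60728796  0.24357978] [ 7.84751728e-01 -6.19809282e-01 -7.31706489e-04 -8.02101890e-04] 0.022 [-0.21887136 -0.21914422 -0.09116589]
[ 1.25066672 -0.82484924  1.00094977] 476.84602910832166 0.02956326446602495
[0.40139293 0.02946678 1.42122136] 434.1368196302277 -0.019879150506931984
```

View pics/t0b.png

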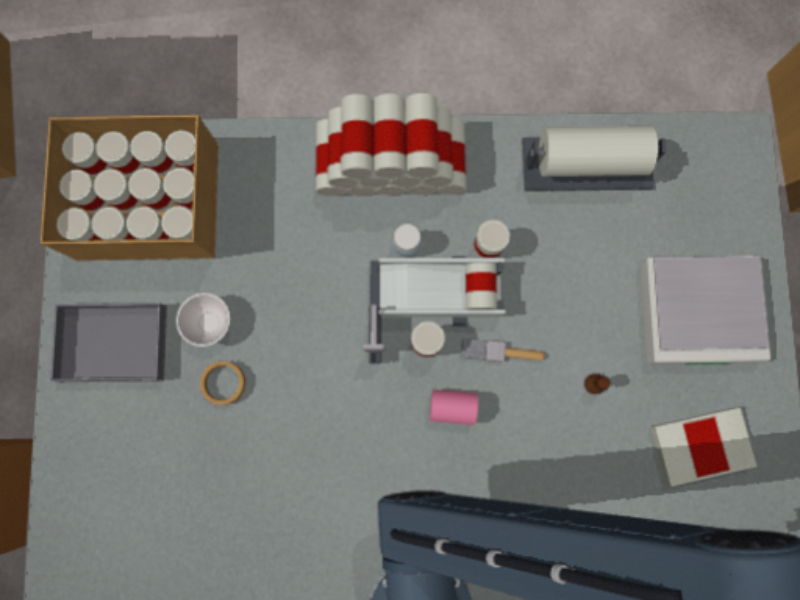

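View pics/s0.png

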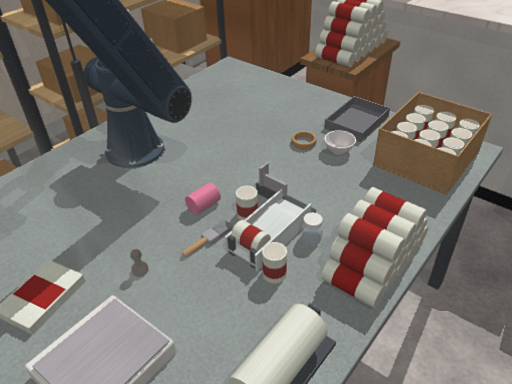

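Top view (800×600): roll candidates are the red-banded roll lying in the gutter (481,285), the pink roll (455,407), upright rolls (428,338) and (492,237), the stack (390,140) and the box (125,185). By the description it is the one at (481,285). The bar and tab are at (374,330), at the gutter's left, high end. I'll check this in a close crop.

Run:
```python
from h import *
c=load('t0'); im=c['pixels'][135:245,220:360,::-1]
cv2.imwrite('pics/t0c.png',cv2.resize(im,None,fx=5.4,fy=5.4,interpolation=cv2.INTER_CUBIC))
```

```text
(no output)
```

View pics/t0c.png

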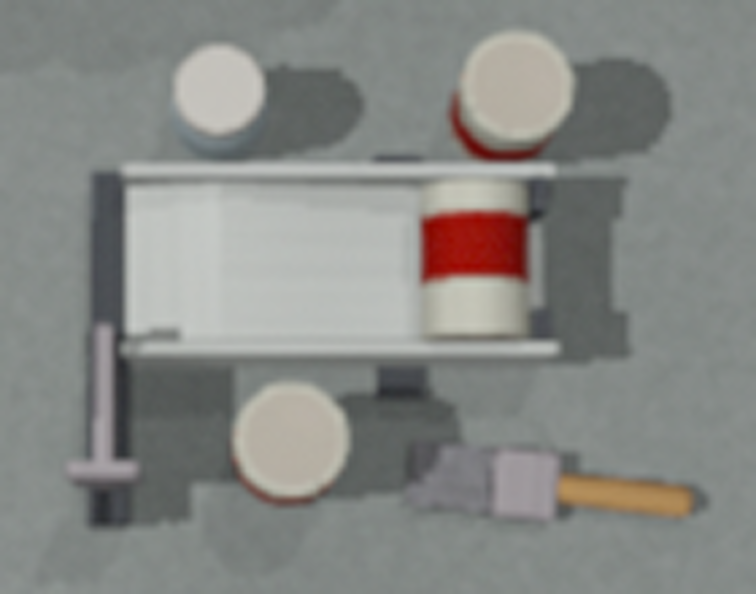

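The crop shows the red-banded roll at (475,258) against the foot stops, with the wall tops at rows 171 and 348. The tab is at (103,470), with the bar mostly drawn out. The upright roll (290,440) and the brush (550,480) are on the tab side.

Run:
```python
from h import *
c=load('t0'); P=lambda x,y,z:onz(c,220+(x+.5)/5.4-.5,135+(y+.5)/5.4-.5,z)
ul,ur,ll,lr=[P(x,y,.066)[:2] for x,y in((122,171),(556,171),(122,348),(558,349))]
print(ul,ur,ll,lr)
d=(ul-ur)+(ll-lr); d/=np.linalg.norm(d); L=np.linalg.norm(ul-ur),np.linalg.norm(ll-lr),np.linalg.norm(ul-ll)
print('dir',d,np.degrees(np.arctan2(d[1],d[0])),'L',L)
ey=np.array([-d[1],d[0]]); mid=(ul+ur+ll+lr)/4; O=mid+d*.0075
print('O',O)
G=lambda p:((p[:2]-O)@d,(p[:2]-O)@ey)
for n,x,y,z in(('tab L',67,470,.117),('tabR',139,470,.117),('tab outer',103,480,.117),('tab inner',103,459,.117),('roll mid top',475,258,.085),('bar',103,325,.085),('near',291,440,.09),('far',517,88,.09),('brushtip',410,480,.01),('brushend',695,498,.01),('jar',219,89,.075)):
    p=P(x,y,z);print(n,p[:2].round(4),np.round(G(p),4))
```

```text
Traceback (most recent call last):
  File "h.py", line 12, in onz
    e,d=ray(c,u,v); return e+d*(z-e[2])/d[2]
        ~~~^^^^^^^
  File "h.py", line 10, in ray
    return np.array(c['eye']),np.array(c['rotation'])@np.array([a,-b,-1.])
                              ~~~~~~~~~~~~~~~~~~~~~~~^~~~~~~~~~~~~~~~~~~~~
ValueError: matmul: Input operand 1 has a mismatch in its core dimension 0, with gufunc signature (n?,k),(k,m?)->(n?,m?) (size 3 is different from 4)
```

```bash
sed -i "s/np.array(c\['rotation'\])/R.from_quat(c['rotation']).as_matrix()/; 1a from scipy.spatial.transform import Rotation as R" h.py
python3 - <<'E'
from h import *
c=load('t0'); print(c['rotation']); P=lambda x,y,z:onz(c,220+(x+.5)/5.4-.5,135+(y+.5)/5.4-.5,z)
ul,ur,ll,lr=[P(x,y,.066)[:2] for x,y in((122,171),(556,171),(122,348),(558,349))]
print(ul,ur,ll,lr)
d=(ul-ur)+(ll-lr); d/=np.linalg.norm(d); L=np.linalg.norm(ul-ur),np.linalg.norm(ll-lr),np.linalg.norm(ul-ll)
print('dir',d,np.degrees(np.arctan2(d[1],d[0])),'L',L)
ey=np.array([-d[1],d[0]]); mid=(ul+ur+ll+lr)/4; O=mid+d*.0075
print('O',O)
G=lambda p:((p[:2]-O)@d,(p[:2]-O)@ey)
for n,x,y,z in(('tab L',67,470,.117),('tabR',139,470,.117),('tab outer',103,480,.117),('tab inner',103,459,.117),('roll mid top',475,258,.085),('bar',103,325,.085),('near',291,440,.09),('far',517,88,.09),('brushtip',410,480,.01),('brushend',695,498,.01),('jar',219,89,.075)):
    p=P(x,y,z);print(n,p[:2].round(4),np.round(G(p),4))
o=robot.get_obs();print(R.from_quat(o['tool_rot']).as_matrix().round(3))
E
```

```text
[-0.05484252  0.05414329  0.71066619 -0.69929562]
[0.70603126 0.07505921] [ 0.70184937 -0.18151083] [0.60027846 0.07618651] [ 0.59553536 -0.17849895]
dir [0.01745436 0.99984766] 88.99988785247629 L (np.float64(0.2566041155918914), np.float64(0.2547296153236572), np.float64(0.10575880646886716))
O [ 0.65105452 -0.04469216]
tab L [0.5245 0.1059] [0.1483 0.1291]
tabR [0.5239 0.0657] [0.1081 0.1291]
tab outer [0.5186 0.0858] [0.1282 0.1347]
tab inner [0.5303 0.0857] [0.1283 0.123 ]
roll mid top [ 0.6469 -0.1296] [-0.0849  0.0027]
bar [0.6111 0.0864] [0.1303 0.0423]
near [ 0.5422 -0.0205] [0.0223 0.1093]
far [ 0.7465 -0.157 ] [-0.1106 -0.0973]
brushtip [ 0.5252 -0.0947] [-0.0522  0.1249]
brushend [ 0.5115 -0.2662] [-0.2239  0.1357]
jar [0.7526 0.0169] [ 0.0634 -0.1004]
[[ 0.232 -0.973 -0.   ]
 [-0.973 -0.232  0.002]
 [-0.002 -0.    -1.   ]]
```

Emit:
carry_out --steps '[[[3,3,0],7.5,1],[[3,3,0],7.5,1],[[3,3,0],7.5,1],[[3,3,0],7.5,1],[[3,3,0],7.5,1],[[3,3,0],7.5,1],[[3,3,0],7.5,1],[[3,3,0],7.5,1],[[3,3,0],7.5,1],[[3,3,0],7.5,1]]'

```text
time: 1.1
position: [0.4481, -0.2985, 0.2394]
tool_rot: [1.0, 0.007, -0.002, -0.001]
ft_force: [1.0, -1.2, -0.2]
grip_width: 0.015
```

Emit:
carry_out --steps '[[[0.3,4,0],-0.2,1],[[0.3,4,0],-0.2,1],[[0.3,4,0],-0.2,1],[[0.3,4,0],-0.2,1],[[0.3,4,0],-0.2,1],[[0.3,4,0],-0.2,1],[[0.3,4,0],-0.2,1],[[0.3,4,0],-0.2,1],[[0,4,0],-0.2,1],[[0,2.3,0],0,1]]'

```text
time: 2.1
position: [0.4739, 0.101, 0.237]
tool_rot: [1.0, -0.007, -0.002, -0.001]
ft_force: [-0.2, -0.2, 0.3]
grip_width: -0.0001
```

Emit:
carry_out --steps '[[[0,0,-3],0,1],[[0,0,-3],0,1],[[0,0,-3],0,1],[[0,0,-3],0,1],[[0,0,-1.3],0,1],[[0,0,0],0,1]]'

```text
time: 2.7
position: [0.4736, 0.1064, 0.1]
tool_rot: [1.0, -0.003, -0.0, -0.002]
ft_force: [-0.4, 0.3, -0.7]
grip_width: 0.0003
```

Emit:
carry_out --steps '[[[0,-2.2,0],0,1],[[0,0,0],0,1],[[1,0,0],0,1],[[1,0,0],0,1],[[1,0,0],0,1],[[1,0,0],0,1],[[1,0,0],0,1],[[1,0,0],0,1],[[1,0,0],0,1],[[0,0,0],0,1]]'

```text
time: 3.7
position: [0.5497, 0.0859, 0.102]
tool_rot: [1.0, -0.002, -0.001, -0.002]
ft_force: [0.8, -0.6, -0.2]
grip_width: 0.0005
```

Run:
```python
from h import *
c=snap('top','t1'); s=snap('scene','s1')
a=cv2.resize(c['pixels'][135:245,220:360,::-1],(560,440),interpolation=cv2.INTER_CUBIC)
cv2.imwrite('pics/v1.png',np.vstack([a[:300],cv2.resize(s['pixels'][150:290,200:360,::-1],(560,300))[:300]]))
```

```text
(no output)
```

View pics/v1.png

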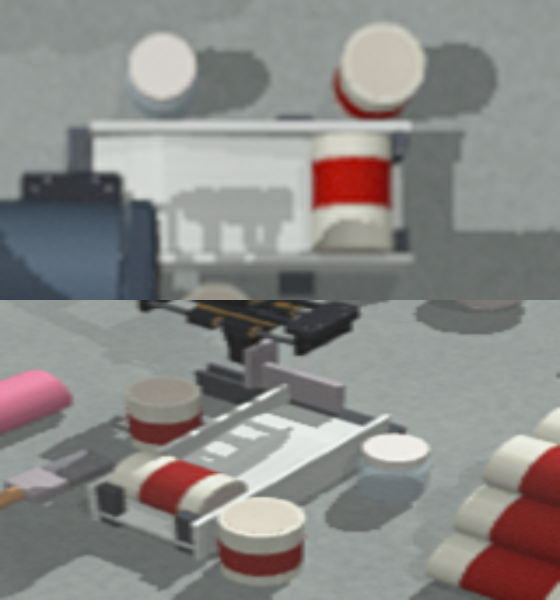

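The lower panel shows the fingers on the tab at (262,365), with the bar part-way across. The roll hasn't moved. I'll keep pushing until the force rises.

Emit:
carry_out --steps '[[[0.6,0,0],0,1],[[0.6,0,0],0,1],[[0.5,0,0],0,1],[[0.4,0,0],0,1],[[0,0,0],0,1]]'

```text
time: 4.3
position: [0.5687, 0.086, 0.1016]
tool_rot: [1.0, -0.002, -0.004, -0.002]
ft_force: [-0.9, -0.1, -0.1]
grip_width: 0.0004
```

Emit:
carry_out --steps '[[[0.2,0,0],0,1],[[0.2,0,0],0,1]]'

```text
time: 4.5
position: [0.5725, 0.086, 0.1016]
tool_rot: [1.0, -0.002, -0.004, -0.002]
ft_force: [-2.8, -1.1, 1.4]
grip_width: 0.0005
```

Emit:
carry_out --steps '[[[0.2,0,0],0,1],[[0.2,0,0],0,1]]'

```text
time: 4.7
position: [0.5754, 0.086, 0.1015]
tool_rot: [1.0, -0.002, -0.006, -0.002]
ft_force: [-6.0, -1.0, 4.8]
grip_width: 0.0001
```

Emit:
carry_out --steps '[[[0.2,0,0],0,1],[[0.2,0,0],0,1]]'

```text
time: 4.9
position: [0.5752, 0.086, 0.1016]
tool_rot: [1.0, -0.001, -0.011, -0.002]
ft_force: [-5.8, -0.8, 5.5]
grip_width: 0.0005
```

Emit:
carry_out --steps '[[[-2,0,0],0,1],[[-2,0,0],0,1],[[0,0,4],0,1],[[0,0,4],0,1],[[0,-4,3],0,0.9],[[1,-4,0],0,0.85],[[2,-4,0],0,0.85],[[2,-4,0],0,0.85],[[2,-4,0],0,0.85],[[2,-4,0],0,0.85]]'

```text
time: 5.9
position: [0.6323, -0.1561, 0.2197]
tool_rot: [1.0, 0.004, 0.001, -0.001]
ft_force: [0.5, 0.4, -0.3]
grip_width: 0.0127
```

Emit:
carry_out --steps '[[[2,-4,0],0,0.85],[[0,-3,0],0,0.85],[[0,0,0],0,0.85],[[0,0,0],0,0.85]]'

```text
time: 6.3
position: [0.6588, -0.2375, 0.22]
tool_rot: [1.0, 0.0, 0.007, 0.002]
ft_force: [-0.6, 1.0, -0.4]
grip_width: 0.0131
```

Run:
```python
from h import *
c=snap('top','t2'); s=snap('scene','s2')
a=cv2.resize(c['pixels'][135:245,220:360,::-1],(560,440),interpolation=cv2.INTER_CUBIC)
cv2.imwrite('pics/v2.png',np.vstack([a[:300],cv2.resize(s['pixels'][150:290,200:360,::-1],(560,300))[:300]]))
```

```text
(no output)
```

View pics/v2.png

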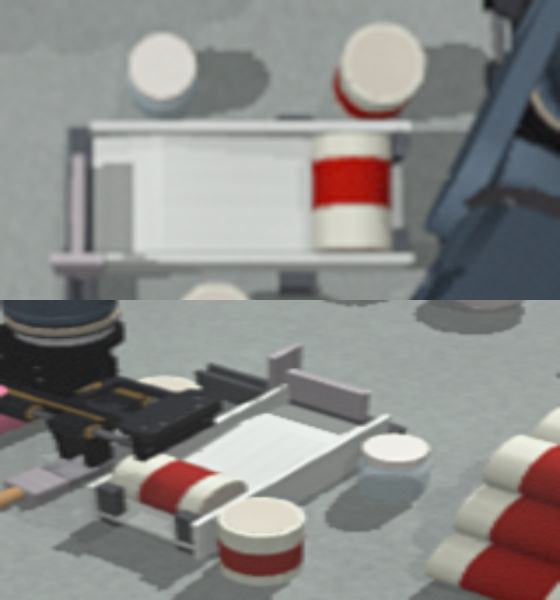

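Emit:
carry_out --steps '[[[-1,1.5,-3],-1,0.85],[[0,1.5,-3],0,0.85],[[0,0,-3],0,0.85],[[0,0,-3],0,0.85],[[0,0,-2],0,0.85],[[0,0,0],0,0.85],[[0,0,0],0,0.85]]'

```text
time: 7.1
position: [0.649, -0.1929, 0.0806]
tool_rot: [1.0, -0.002, 0.01, 0.002]
ft_force: [0.0, -1.6, 0.1]
grip_width: 0.013
```

Run:
```python
from h import *
c=load('t2'); O=np.array([.65105,-.0447]);d=np.array([.01745,.99985]);ey=np.array([-d[1],d[0]])
for n,x,y,z in(('barend',77,152,.085),('tabout',77,272,.117),('tabin',77,255,.117),('wallfar',300,127,.066),('wallnear',300,259,.066)):
    p=onz(c,220+(x+.5)/4-.5,135+(y+.5)/4-.5,z)[:2]-O; print(n,p@d,p@ey)
o=robot.get_obs();print(o['position'],(o['position'][:2]-O)@d,(o['position'][:2]-O)@ey,R.from_quat(o['tool_rot']).as_matrix()[:,0])
```

```text
barend 0.13024507121658743 -0.02816735221613221
tabout 0.12805929715360362 0.07133361929158452
tabin 0.12816227254346652 0.05830604263879607
wallfar -0.04670381147229644 -0.0526838149559311
wallnear -0.0454368081508216 0.05375888748547252
[ 0.64900599 -0.19289341  0.08063804] -0.14820684832233078 -0.0005422757064167939 [ 0.99980723 -0.00377121  0.01926854]
```

Emit:
carry_out --steps '[[[0,0,-1.1],0,0.85],[[0,0.5,0],0,0.85],[[0,0.5,0],0,0.85],[[0,0.5,0],0,0.85],[[0,0.5,0],0,0.85],[[0,0.5,0.1],0,0.85],[[0,0.5,0.1],0,0.85],[[0,0,0],0,0.85]]'

```text
time: 7.9
position: [0.6527, -0.1608, 0.0775]
tool_rot: [1.0, -0.001, 0.015, 0.004]
ft_force: [-0.3, 0.0, 0.2]
grip_width: 0.0131
```

Emit:
carry_out --steps '[[[-0.15,0,-0.5],0,0.85],[[-0.15,0,-0.3],0,0.85],[[0,0.5,0],0,0.85],[[0,0.5,0.05],0,0.85],[[0,0.5,0.05],0,0.85],[[0,0.5,0.05],0,0.85],[[0,0.5,0.05],0,0.85],[[0,0,0],0,0.85]]'

```text
time: 8.7
position: [0.6493, -0.134, 0.0708]
tool_rot: [1.0, -0.001, 0.015, 0.004]
ft_force: [0.5, 0.7, 0.1]
grip_width: 0.0134
```

Run:
```python
from h import *
c=snap('top','t3'); s=snap('scene','s3')
a=cv2.resize(c['pixels'][135:245,220:360,::-1],(560,440),interpolation=cv2.INTER_CUBIC)
cv2.imwrite('pics/v3.png',np.vstack([a[:300],cv2.resize(s['pixels'][150:290,200:360,::-1],(560,300))[:300]]))
```

```text
(no output)
```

View pics/v3.png

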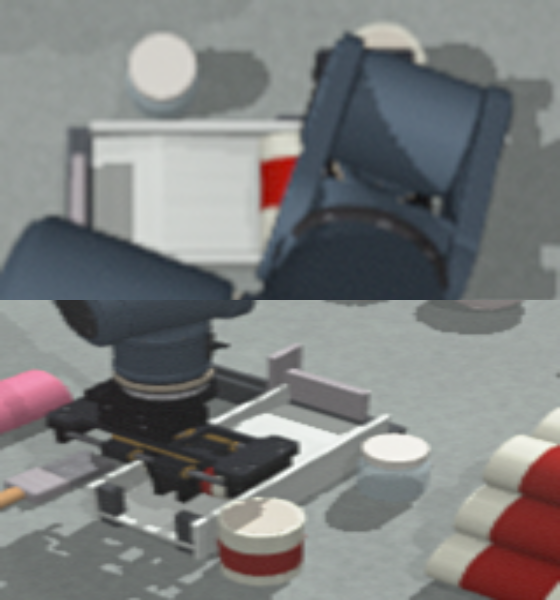

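The roll is being pushed up straight: in the upper panel its front edge is at column 260, and it is square to the walls. The neighbours are untouched.

Emit:
carry_out --steps '[[[0,0.5,0.08],0,0.85],[[0,0.5,0.08],0,0.85],[[0,0.5,0.08],0,0.85],[[0,0.5,0.08],0,0.85],[[0,0.5,0.08],0,0.85],[[0,0.5,0.08],0,0.85],[[0,0.5,0.08],0,0.85],[[0,0.5,0.08],0,0.85],[[0,0.5,0.08],0,0.85],[[0,0.5,0.08],0,0.85]]'

```text
time: 9.8
position: [0.6497, -0.0817, 0.0798]
tool_rot: [1.0, -0.002, 0.015, 0.005]
ft_force: [-0.5, -2.1, -0.3]
grip_width: 0.0132
```

Emit:
carry_out --steps '[[[0,0.5,0.06],0,0.85],[[0,0.5,0.06],0,0.85],[[0,0.5,0.06],0,0.85],[[0,0.5,0.06],0,0.85],[[0,0.5,0.06],0,0.85],[[0,0.5,0.06],0,0.85],[[0,0.5,0.06],0,0.85],[[0,0.4,0.04],0,0.85],[[0,0.3,0.02],0,0.85]]'

```text
time: 10.7
position: [0.6497, -0.0357, 0.0851]
tool_rot: [1.0, -0.002, 0.015, 0.005]
ft_force: [0.9, -0.5, 0.7]
grip_width: 0.013
```

Emit:
carry_out --steps '[[[0,0.3,0],0,0.85],[[0,0.3,0],0,0.85],[[0,0.3,0],0,0.85],[[0,0.3,0],0,0.85],[[0,0.3,0],0,0.85],[[0,0.3,0],0,0.85],[[0,0.3,0],0,0.85],[[0,0.3,0],0,0.85],[[0,0,0],0,0.85]]'

```text
time: 11.6
position: [0.6488, -0.0082, 0.0844]
tool_rot: [1.0, -0.002, 0.014, 0.004]
ft_force: [0.3, 0.2, 0.4]
grip_width: 0.013
```

Run:
```python
from h import *
c=snap('top','t4'); s=snap('scene','s4')
a=cv2.resize(c['pixels'][135:245,220:360,::-1],(560,440),interpolation=cv2.INTER_CUBIC)
cv2.imwrite('pics/v4.png',np.vstack([a[:300],cv2.resize(s['pixels'][150:290,200:360,::-1],(560,300))[:300]]))
```

```text
(no output)
```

View pics/v4.png

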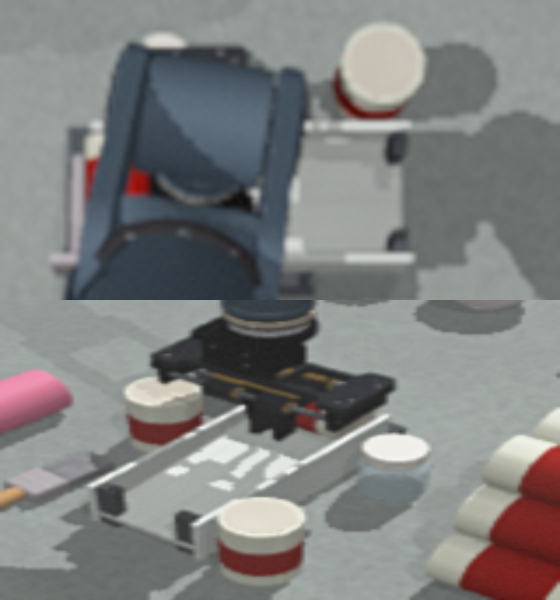

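The roll's front edge (column 87) is at the bar, so it has gone over. I'll back off, lift and verify.

Emit:
carry_out --steps '[[[0,-1,0],0,0.85],[[0,-2,0],0,0.85],[[0,-1,1],0,0.85],[[0,0,4],0,0.85],[[0,0,4],0,0.85],[[0,-4,4],0,0.85],[[0,-5,0],0,0.85],[[0,-5,0],0,0.85],[[0,-5,0],0,0.85],[[0,-4,0],0,0.85]]'

```text
time: 12.7
position: [0.6474, -0.2793, 0.221]
tool_rot: [1.0, 0.001, 0.017, 0.006]
ft_force: [-0.2, 0.4, 0.1]
grip_width: 0.0128
```

Emit:
carry_out --steps '[[[0,-4,0],0,0.85],[[0,0,0],0,0.85],[[0,0,0],0,0.85],[[0,0,0],0,0.85]]'

```text
time: 13.1
position: [0.645, -0.3309, 0.2242]
tool_rot: [1.0, -0.005, 0.019, 0.008]
ft_force: [-0.5, 0.2, 0.6]
grip_width: 0.013
```

Run:
```python
from h import *
c=snap('top','t5'); s=snap('scene','s5')
a=cv2.resize(c['pixels'][135:245,220:360,::-1],(560,440),interpolation=cv2.INTER_CUBIC)
cv2.imwrite('pics/v5.png',np.vstack([a[:300],cv2.resize(s['pixels'][150:290,200:360,::-1],(560,300))[:300]]))
O=np.array([.65105,-.0447]);d=np.array([.01745,.99985]);ey=np.array([-d[1],d[0]])
h=cv2.cvtColor(c['pixels'][135:245,220:360],cv2.COLOR_RGB2HSV)
m=cv2.inRange(h,(0,150,60),(8,255,255)); n,l,st,ce=cv2.connectedComponentsWithStats(m)
for i in range(1,n):
    if st[i][4]>30:
        p=onz(c,220+ce[i][0],135+ce[i][1],.098)[:2]-O; print(st[i],ce[i],p@d,p@ey)
print(robot.get_obs()['position'])
```

```text
[ 22  39  19  12 215] [30.95813953 44.82790698] 0.09199092672989236 -0.002693560787857038
[ 0.64535237 -0.3296429   0.22412522]
```

View pics/v5.png

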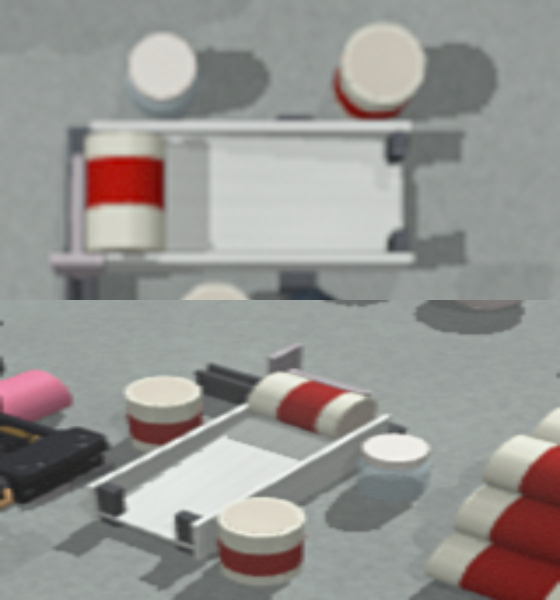

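The roll lies in the dip against the bar: top-view band at (125,182), measured x ≈ 92 mm, y ≈ −3 mm. The bar is home, the neighbours are in place and the arm is clear, so I'm handing in.

```bash
python3 -c "
from h import *
c=snap('top','t6');print(np.abs(c['pixels'][165:200,235:270].astype(int)-load('t5')['pixels'][165:200,235:270]).mean())
print(robot.hand_in())"
```

```text
0.8051700680272109
the job is handed in; nothing more can be done
None
```

I pushed the stop bar home, then pushed the noodle roll up the gutter and over the crest with the nearly closed fingers. I backed the arm clear and handed the job in at about 13 s of the 51 s allowed. No verdict was reported.

**Roll:** my last pictures show it lying square in the dip against the bar. Its centre is at gutter x ≈ 92 mm and y ≈ −3 mm, inside the 82–98 mm and ±12 mm limits. Two pictures taken just before hand-in were essentially identical, so the roll was still. I did not measure its height directly.

**Stop bar:** the push stalled at about 6 N with the tool 2 mm past the point I had worked out for fully home. The tab and bar-end readings agreed with home to within 0.3 to 5 mm. The outlier was the tab's outer face, at 71 mm where 66 mm is home. I put that down to picture resolution, because the inner face read 58 mm, exactly as expected.

**Other things on the table:** the upright rolls and the jar looked unmoved in the last close pictures. I did not check the brush, stamp, bowl or tape ring at the end, but the arm never came down near them.

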